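# Gauge the nougat slab and hold the cutting stop at its height

### The arm

A 6-joint arm with a two-finger parallel gripper is mounted at the origin on the work surface. World frame = base frame: x ahead of the robot, y to its left, z up, the work surface at z = 0. Lengths are in m, angles in rad, forces in N, time in s.
With the tool pointing down it reaches from about 0.225 to 0.875 m from the base axis. Payload 3.4 kg.
Tool frame: the origin (TCP) lies at the very end of the fingers, on their centre line; the grasp point (between the pads) lies 19 mm behind it; z points along the fingers, x is the direction in which the jaws open and shut, and the axes are right-handed (so a half turn about z gives the same grasp; the last joint's range is limited). The gripper opens to 85 mm and grips with 20 to 120 N. Pads are 22 mm wide; open, the fingers measure 114 mm over their backs; the gripper's body (76 mm by 85 mm) begins 54 mm behind the grasp point. The pads swing forward as they close: fully open they stand 13 mm farther back than shut.
Start: joints at [-1.383, 0.276, 1.505, -0, 1.361, -0.121], TCP at [0.175, -0.548, 0.231] pointing down, gripper open.
Joint ranges: [-2.89, 2.89], [-0.75, 2.08], [0.22, 2.7], [-1.18, 4.32], [0.11, 2.71], [-2.7, 2.7]. Speed limits (rad/s): [2.57, 2.57, 3.14, 3.14, 3.14, 3.14].

### API

Orientations are given as a unit quaternion [w, x, y, z].
In Python, from rig import manip gives the robot as it stands.
- The arm moves only by the tool send_rows, never from a script. Its argument "increments" is a list of rows, each a list of 5 numbers: the opening, from 0 (shut) to 1 (fully open), then the shift along the tool's x, y, z in m, then the turn about the tool's z in rad. A call has 1 to 8 rows; each row shifts and turns the commanded pose from where the row before left it, along the tool's axes as they then stand; what a row does not reach is not made up. A row lasts 1/8 s, in which the tool goes at most 62.5 mm and 10.7 degrees, less where a joint would pass 70% of its speed; a pose out of reach is approached as far as the arm can. A call is refused whole if a number of a shift passes 0.0625 or a number of a turn 0.188, either way. A call with a gripper value outside its range is refused whole. The fingers move at their own pace and stop on an object; "squeeze" is the grip in N (left out, the last holds). Time passes only in rows, so rows that do not move let the fingers close. It gives the time, the measured TCP pose, the force and the opening at its end, in the units of the state.
- manip.get_state(): the state, without advancing time (a new reading comes with each control period).
- manip.get_image(name): name is "side" or "top" or "wrist"; returns the picture (400x640x3 uint8, red, green, blue); there is no depth.
- manip.calibration(name): a dict with "fx", "fy", "cx", "cy" (pixels), "distortion" ([k1, k2, p1, p2, k3] as OpenCV has them; the pictures are not rectified), "camera_from_world" (4x4, takes a point from world to camera coordinates). Camera axes: x right, y up, looking along -z (the intrinsics and any distortion apply to the point x, -y, -z); pixel columns grow to the right and rows downward; lengths in m; the calibration is good to about 2 mm. A picture is of the moment at which its call begins: read the wrist's pose just before it. calibration takes no time and is no camera call; for the wrist camera it gives the pose at the moment of the call.
- manip.sign_off(): hands the job in, once; it reports no verdict.
The state is a dict: "clock": time; "qpos": joint angles; "qd": joint speeds; "effort": joint torques, N m; "position": TCP position; "ee_rot": TCP orientation; "contact_force": force on the tool from outside, world axes, zero at the start; "moment": the same for the moment, N m; "width": finger opening in m.
Only numpy, scipy, OpenCV 4.12 (cv2) and the standard library are available. Lean on these libraries where they do the work, as an engineer would, in place of code of your own. Each camera call takes 0.05 s, during which the arm holds its last target.

### The job

One of the nougat slabs lies under the height gauge: gently press the gauge's knob down until the foot rests on the slab, read the slab's height, and let the foot rise again. Then pinch the grip of the cutting guide's stop arm so that its lock button is squeezed in, pull the arm out until the stop plate is as far from the fence as that slab is high (bars are cut as wide as the slab is high), and finish while still holding it there with the button squeezed. Do not disturb the slabs or anything else.

Things in the scene. Friction and masses are not known exactly. Their poses are not given: they have to be found in the camera images.
- gauge: the height gauge's stand, fixed: steel base plate 100 x 110 mm, round column 190 mm high and 115 mm off along the stand's own +x, and a level aluminium arm, top 165 mm above the table, reaching back over the slab. A steel rod runs upright through the arm's end, knob on top, foot below. Origin: on the rod's axis at table height; z up
- gauge_knob (a point): centre of the top face of the gauge's black push knob (32 mm across, 18 mm high), 264 mm above the table with the foot up. It is cushioned: over about 5 N it gives 1 mm per 1.3 N against the rod, up to 8 mm, so it can be pushed 2 to 5 mm on once the foot has met the slab. Push it straight down from above
- gauge_foot (a point): centre of the underside of the gauge's foot (steel disc 28 mm across), 100 mm above the table when up; it lies on the rod's axis, 164 mm below the top of the knob
- gauge_slide (a joint): how far the gauge's foot is lowered, m: 0 up, at most 0.073. Foot resting on a slab: slab height = 0.100 minus this. A spring lifts it back when let go; the push needed is about 2 N at the top, 4.5 N at 70 mm, more once the foot meets the slab. Black rings on the rod every 10 mm (broad one at 50 mm) show the height at the top face of the aluminium arm
- slab_thin: the thin slab of hard nougat, a pale tan block 84 x 56 mm, 30 mm high, lying flat on the table; one of three alike except for height (30, 50, 70 mm), any one of which may be the slab under the gauge. Origin: centre of its underside; z up
- slab_mid: the middle slab of hard nougat, a pale tan block 84 x 56 mm, 50 mm high, lying flat on the table; one of three alike except for height (30, 50, 70 mm), any one of which may be the slab under the gauge. Origin: centre of its underside; z up
- slab_thick: the thick slab of hard nougat, a pale tan block 84 x 56 mm, 70 mm high, lying flat on the table; one of three alike except for height (30, 50, 70 mm), any one of which may be the slab under the gauge. Origin: centre of its underside; z up
- stop: the cutting guide, fixed: wooden bed 12 mm thick spanning -40 to +110 mm in its own x, +-150 mm in y. An aluminium housing (52 mm wide, 141 mm long, top 50 mm above the table) covers its -y half; the stop arm telescopes out of it along the guide's own +y. Origin: on the bed's middle in y, under the arm's centre line, at table height; z up
- fence (a point): the zero line: top edge of the steel fence (30 mm above the table) that crosses the bed beside the housing's mouth, on its face towards the stop plate. From it a scale runs along the bed in the guide's +y: a black line every 10 mm, long ones at 0 and 50 mm
- stop_grip (a point): centre of the upright grip (with its button) on the head of the stop arm, 75 mm above the table. A black block 18 mm wide (guide's x), 24 mm long (y), from 40 to 96 mm above the table. Pinch from above, fingers closing along the guide's x: 25 mm wide with the button out, 20 mm squeezed. The stop plate beside it on +x is only 44 mm high, head and housing 40 and 50 mm
- lock_face (a point): centre of the outer face of the lock button, a grey paddle 18 x 34 mm standing 7 mm out of the grip's -x face, from 59 to 93 mm above the table; a finger closing on the grip there pushes it in
- stop_arm (a joint): how far the stop arm is pulled out, in m, along the guide's +y: 0 home (at most 0.09); it equals the gap between the fence and the stop plate, and the small pointer on the plate shows it on the scale. A spring pulls it home with 2 N (home) to 4 N (fully out), so it must be held. With the lock button out it is latched and can be pulled out only 1 mm
- lock_button (a joint): how far the lock button is squeezed into the grip along the guide's +x, in m: 0 out (locked), 0.005 fully in; beyond 0.0035 the arm is free. Takes 2 to 6 N; springs back out when let go
- saucepan: bystander: red enamel saucepan 146 mm across, 75 mm high, with a black handle. Origin: centre of its underside
- bowl: bystander: white bowl 150 mm across, 65 mm high. Origin: centre of its underside
- jar: bystander: amber glass jar 68 mm across, 100 mm high. Origin: centre of its underside
- brush: bystander: pastry brush, 170 mm long, lying on the table beside the cutting guide. Origin: underside
- ramekin: bystander: white ramekin 80 mm across, 45 mm high. Origin: centre of its underside
Not all that is in view belongs to the job. Leave any pink look-alike of the slab_thin alone.

How it is judged:
On the way, in this order (a step that is already met when the one before it is completed fails the run):
1. the gauge's foot is lowered until it rests on the slab under it (underside within 2 mm of the slab's top) (((horizontal distance between slab_thin and gauge_foot below 0.03 m and z of gauge_foot in the frame of slab_thin below 0.032 m) or (horizontal distance between slab_mid and gauge_foot below 0.03 m and z of gauge_foot in the frame of slab_mid below 0.052 m) or (horizontal distance between slab_thick and gauge_foot below 0.03 m and z of gauge_foot in the frame of slab_thick below 0.072 m))), for 0.2 s.
2. the foot is let rise again (value of joint gauge_slide below 0.008 m), for 0.1 s.
3. the lock button is squeezed in with the stop arm still home (value of joint lock_button above 0.0035 m and value of joint stop_arm below 0.004 m), for 0.05 s.
At the end, for the whole second after the job is handed in: the stop arm stands out by the height of the slab under the gauge, within 4 mm, at rest, held by the fingers against its spring (over 3 N of contact) with the lock button squeezed in (over 3.5 mm); the gauge's foot is up (within 8 mm); slabs and bystanders are where they were (((horizontal distance between slab_thin and gauge_foot below 0.03 m and value of joint stop_arm between 0.026 and 0.034 m) or (horizontal distance between slab_mid and gauge_foot below 0.03 m and value of joint stop_arm between 0.046 and 0.054 m) or (horizontal distance between slab_thick and gauge_foot below 0.03 m and value of joint stop_arm between 0.066 and 0.074 m)) and value of joint lock_button above 0.0035 m and contact force between the fingers and stop_arm above 3 N and value of joint gauge_slide below 0.008 m and velocity of joint stop_arm between -0.01 and 0.01 m/s); the arm keeps its last pose, push and grip.
It fails at once if the gauge's foot is driven into a slab with more than 40 N (contact force between any of slab_thin, slab_mid, slab_thick and gauge_slide above 40 N).
It fails at once if a slab is shifted by more than 15 mm (distance of any of slab_thin, slab_mid, slab_thick from where it was at the start of the episode above 0.015 m).
It fails at once if a bystander is shifted by more than 30 mm (distance of any of saucepan, bowl, jar, brush, ramekin from where it was at the start of the episode above 0.03 m).
It also fails if it takes over 48 s, if anything falls off the work surface, if the arm or the gripper's body presses on something with over 40 N, if the wrist force passes 120 N, or if a joint passes its speed limit or range.

## Working session

There is one attempt and no reset: what is moved stays moved. The work goes in short steps, Python scripts to look and compute and a tool call to move; the robot and the scene stay as the last step left them, time stands still between calls to the robot, and variables do not carry over. Pictures are saved under pics/ and viewed, and the job is handed in when it is done.

Besides the shell and the picture viewer there is one more tool, called after "Request:" as name([rows], argument=value, ...), one row to a line, values as JSON. send_rows: Moves the arm, as the interface text tells. Its arguments: {"type":"object","properties":{"increments":{"type":"array","items":{"type":"array","items":{"type":"number"}}},"squeeze":{"type":"number"}},"required":["increments"]}

```bash
mkdir -p pics; ls; python3 - <<'E'
from rig import manip
import cv2,json
for n in ("side","top","wrist"):
    c=manip.calibration(n); im=manip.get_image(n)
    cv2.imwrite(f"pics/{n}0.png",im[:,:,::-1])
    print(n,{k:(v.tolist() if hasattr(v,'tolist') else v) for k,v in c.items()})
print(manip.get_state())
E
```

```text
pics
side {'fx': 482.65731344176396, 'fy': 482.65731344176396, 'cx': 320.6070450926398, 'cy': 190.67279429778338, 'distortion': [-0.051495477409552036, 0.0, 0.0, 0.0, 0.0], 'camera_from_world': [[-0.9415428553290528, -0.3362701970738579, 0.020479407675098423, 0.4786871436352339], [0.2541012953528416, -0.6689307812299792, 0.6985443018327885, -0.24743771524280803], [-0.22120032386690164, 0.6629132405397852, 0.7152736904417911, -1.6230379177870988], [0.0, 0.0, 0.0, 1.0]]}
top {'fx': 389.0703170485996, 'fy': 389.0703170485996, 'cx': 311.7531806363626, 'cy': 194.28103178306378, 'distortion': [-0.09512984390247896, 0.0, 0.0, 0.0, 0.0], 'camera_from_world': [[0.010321242292818314, -0.9999069172872864, 0.008923492509584683, 0.025630944012929743], [0.9851237656485767, 0.01169870210225781, 0.17144767925956395, -0.5639719989771071], [-0.17153611372507138, 0.007021191505599566, 0.9851528127950205, -1.2326231873465263], [0.0, 0.0, 0.0, 1.0]]}
wrist {'fx': 355.02509666907577, 'fy': 355.02509666907577, 'cx': 312.7451127195231, 'cy': 192.8646038895033, 'distortion': [-0.04920260807127341, 0.0, 0.0, 
[... 283 characters left out ...]
37602], [0.0, 0.0, 0.0, 1.0]]}
{'clock': 0.15, 'qpos': array([-1.38300421e+00,  2.76459733e-01,  1.50585506e+00, -1.07551346e-06,
        1.36069997e+00, -1.20996565e-01]), 'qd': array([-0.00010467, -0.00027206, -0.00424758, -0.00036727,  0.00325144,
        0.0012808 ]), 'effort': array([ 1.10750338e-03, -4.17145872e+01, -2.46032292e+01, -1.37812526e-04,
        7.62839976e-03, -1.00931410e-05]), 'position': array([ 0.17466644, -0.54740918,  0.23062765]), 'ee_rot': array([-4.85338878e-04,  8.07435567e-01, -5.89955336e-01, -5.19660179e-04]), 'contact_force': array([-0.04487041,  0.78060572, -0.21020816]), 'moment': array([ 0.01792602, -0.01471449, -0.00061735]), 'width': 0.08552156186265084}
```

View pics/side0.png

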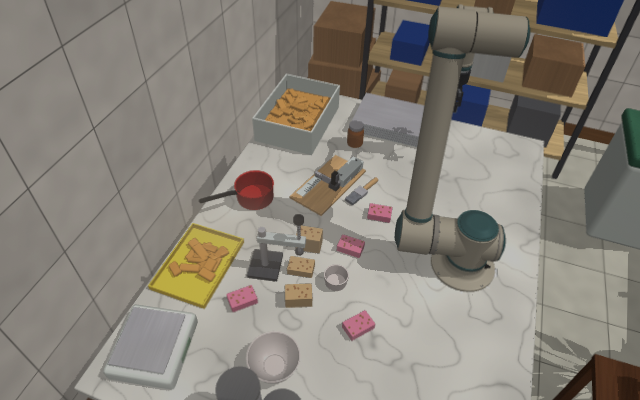

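View pics/top0.png

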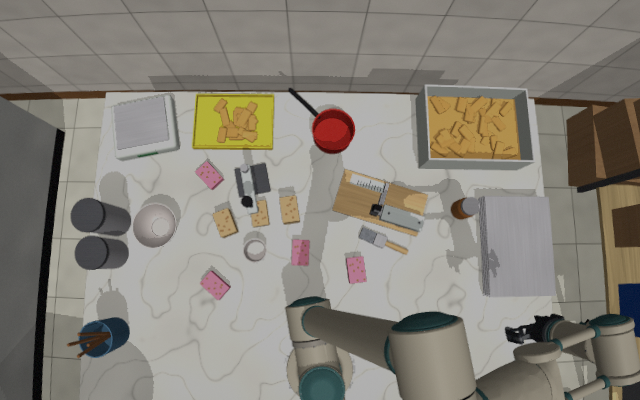

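View pics/wrist0.png

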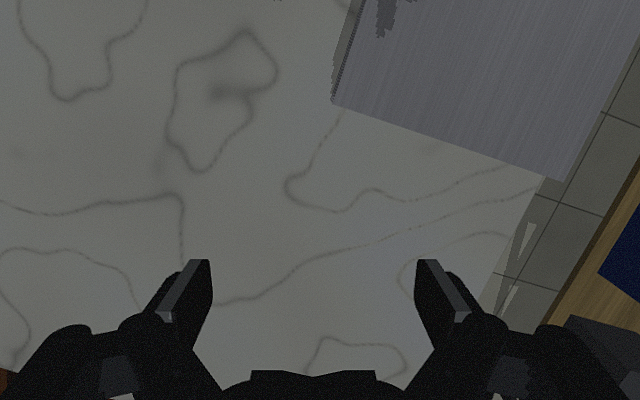

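Side view: the gauge knob is at (298,220) and there are tan slabs at (312,238), (301,266) and (298,295). Top view: the knob is at (247,202), tan slabs at (224,222), (260,213) and (289,209), and the grip near (377,210). The pink look-alikes are at (209,175), (300,252), (357,269) and (215,285). I'll crop in closer on the gauge and the guide.

```bash
python3 - <<'E'
import cv2
s=cv2.imread('pics/side0.png');t=cv2.imread('pics/top0.png')
def crop(im,x,y,w,h,f,n):
    cv2.imwrite(n,cv2.resize(im[y:y+h,x:x+w],None,fx=f,fy=f,interpolation=cv2.INTER_CUBIC))
crop(s,230,190,120,120,5,'pics/s_g.png');crop(t,200,150,110,100,6,'pics/t_g.png')
crop(s,280,140,110,80,7,'pics/s_c.png');crop(t,325,165,110,95,6,'pics/t_c.png')
E
```

```text
(no output)
```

View pics/s_g.png

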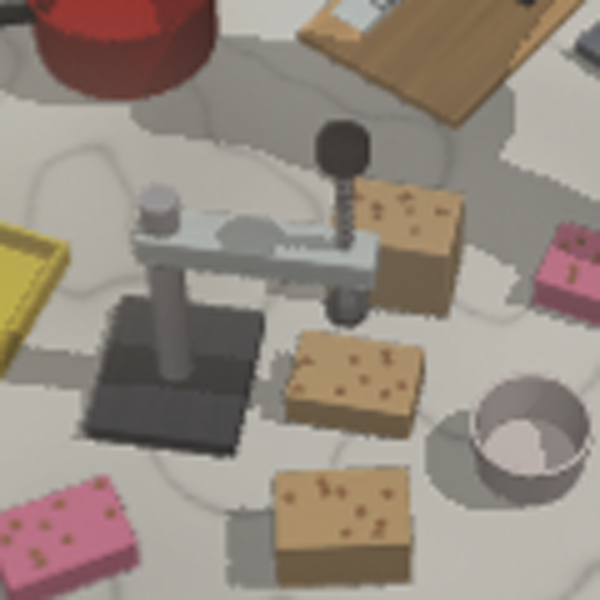

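View pics/t_g.png

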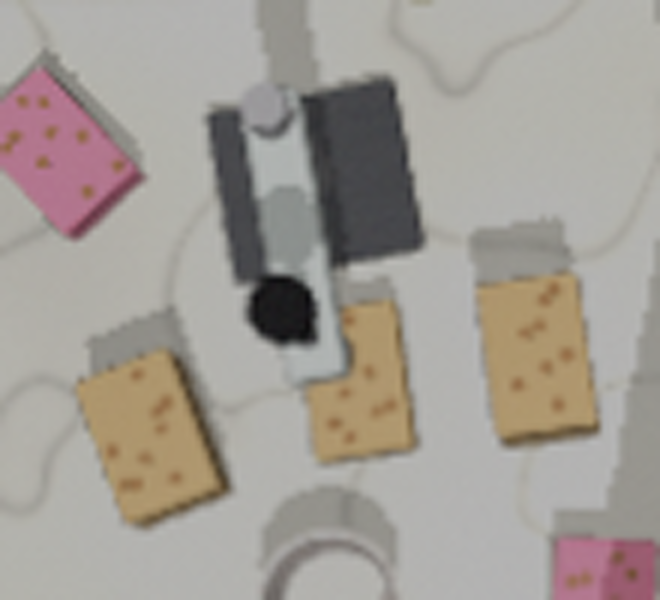

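View pics/s_c.png

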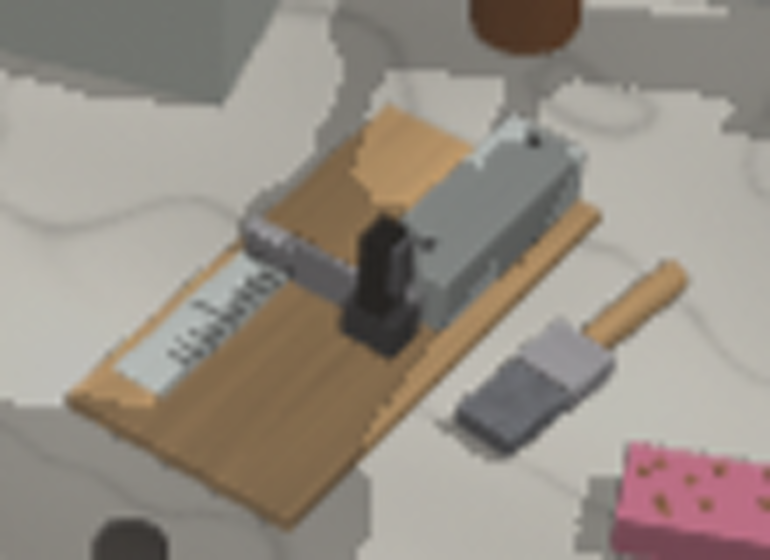

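View pics/t_c.png

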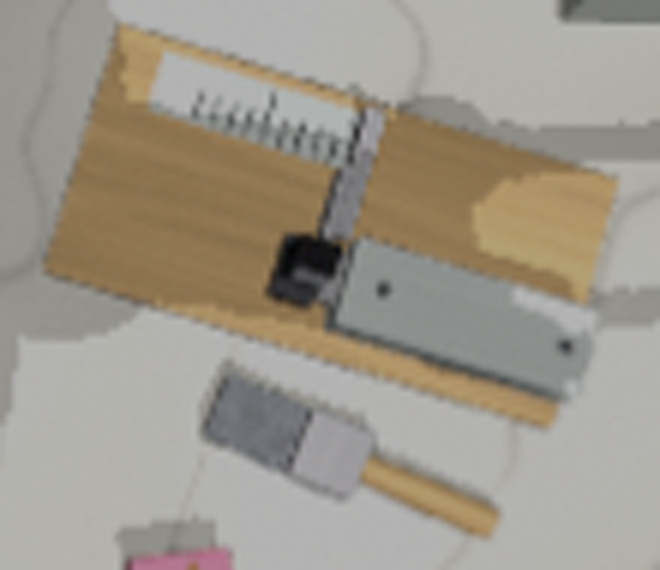

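```bash
cat > h.py <<'E'
import numpy as np,cv2
from rig import manip
def KD(c): return np.array([[c['fx'],0,c['cx']],[0,c['fy'],c['cy']],[0,0,1.]]),np.array(c['distortion'])
def ray(c,uv):
    K,D=KD(c); p=cv2.undistortPoints(np.array([[uv]],float),K,D)[0,0]
    T=np.array(c['camera_from_world']);R=T[:3,:3]
    d=R.T@np.array([p[0],-p[1],-1.]); o=-R.T@T[:3,3]; return o,d/np.linalg.norm(d)
def onz(c,uv,z):
    o,d=ray(c,uv); return o+d*(z-o[2])/d[2]
def tri(r1,r2):
    (o1,d1),(o2,d2)=r1,r2
    A=np.array([d1,-d2]).T; s=np.linalg.lstsq(A,o2-o1,rcond=None)[0]
    a,b=o1+s[0]*d1,o2+s[1]*d2; return (a+b)/2,np.linalg.norm(a-b)
def proj(c,P):
    T=np.array(c['camera_from_world']);K,D=KD(c)
    q=T[:3,:3]@np.array(P)+T[:3,3]; q=q*[1,-1,-1]
    return cv2.projectPoints(q[None],np.zeros(3),np.zeros(3),K,D)[0][0,0]
E
python3 - <<'E'
from h import *
S=manip.calibration('side');T=manip.calibration('top')
np.set_printoptions(precision=4,suppress=True)
s=lambda x,y,ox,oy,f:((x+.5)/f+ox-.5,(y+.5)/f+oy-.5)
# knob blob
kt=s(283,310,200,150,6); ks=s(343,150,230,190,5)
print('knob',tri(ray(T,kt),ray(S,ks)),onz(T,kt,.262),onz(S,ks,.255))
# column top (z .19)
ct=s(267,108,200,150,6); cs=s(160,197,230,190,5)
print('col',tri(ray(T,ct),ray(S,cs)),onz(T,ct,.19),onz(S,cs,.19))
# foot side z .105
print('foot',onz(S,s(347,305,230,190,5),.105))
# slab top corners side
for nm,q in dict(A=[(355,180),(467,192),(450,255)],B=[(302,332),(424,348),(411,410),(287,393)],C=[(277,472),(408,467),(412,541),(275,550)]).items():
  for h in(.03,.05,.07): 
    P=np.array([onz(S,s(*p,230,190,5),h) for p in q]); print(nm,h,P[:,:2].mean(0),[np.linalg.norm(P[i]-P[i-1]) for i in range(1,len(P))])
for nm,q in dict(L=[(78,382),(170,348),(220,485),(130,525)],R=[(477,285),(575,272),(597,428),(502,440)],M=[(318,462),(412,447),(392,300)]).items():
  for h in(.03,.05,.07): 
    P=np.array([onz(T,s(*p,200,150,6),h) for p in q]); print(nm,h,P[:,:2].mean(0),[np.linalg.norm(P[i]-P[i-1]) for i in range(1,len(P))])
E
```

```text
knob (array([0.5072, 0.2125, 0.2516]), np.float64(0.0010685078339586994)) [0.5051 0.2107 0.262 ] [0.5066 0.2152 0.255 ]
col (array([0.6187, 0.2351, 0.1866]), np.float64(0.0017970182352491403)) [0.617  0.2343 0.19  ] [0.6183 0.2376 0.19  ]
foot [0.5065 0.2141 0.105 ]
A 0.03 [0.5088 0.0652] [np.float64(0.07892450309314515), np.float64(0.0572337693423264)]
A 0.05 [0.5033 0.0807] [np.float64(0.07770461150596093), np.float64(0.05634913920862565)]
A 0.07 [0.4979 0.0963] [np.float64(0.07648471991877667), np.float64(0.05546450907492503)]
B 0.03 [0.5032 0.209 ] [np.float64(0.08168823986838089), np.float64(0.04992805000284742), np.float64(0.0813682604172597)]
B 0.05 [0.4978 0.2223] [np.float64(0.08042563075863812), np.float64(0.04915634025776223), np.float64(0.0801105970496526)]
B 0.07 [0.4924 0.2357] [np.float64(0.07916302164889538), np.float64(0.048384630512677045), np.float64(0.07885293368204577)]
C 0.03 [0.4729 0.3088] [np.float64(0.08269142222630661), np.float64(0.05403885915463667), np.float64(0.08445441011645419)]
C 0.05 [0.468  0.3206] [np.float64(0.08141330749193676), np.float64(0.053
[... 482 characters left out ...]
t64(0.07917822023718071), np.float64(0.05215321715421076)]
R 0.03 [0.5168 0.1061] [np.float64(0.0549650494651258), np.float64(0.08804813162866498), np.float64(0.052656450876812984)]
R 0.05 [0.5141 0.1051] [np.float64(0.05410674706399814), np.float64(0.08667322296348433), np.float64(0.05183419821512648)]
R 0.07 [0.5114 0.1041] [np.float64(0.05324844466287044), np.float64(0.08529831429830358), np.float64(0.05101194555343997)]
M 0.03 [0.4896 0.1959] [np.float64(0.052312792925849165), np.float64(0.08282621365952586)]
M 0.05 [0.4873 0.1935] [np.float64(0.051495906627831003), np.float64(0.08153284744313796)]
M 0.07 [0.4851 0.1911] [np.float64(0.050679020329812835), np.float64(0.08023948122675005)]
```

```bash
python3 - <<'E'
from h import *
S=manip.calibration('side');T=manip.calibration('top')
np.set_printoptions(precision=4,suppress=True)
s=lambda x,y,ox,oy,f:((x+.5)/f+ox-.5,(y+.5)/f+oy-.5)
ts=[s(*p,325,165,6) for p in [(118,22),(45,272),(545,425),(618,180)]]
P=np.array([onz(T,p,.012) for p in ts]);print('bed top',P,[np.linalg.norm(P[i]-P[i-1]) for i in range(4)])
def an(P):
  yd=(P[0]+P[1]-P[2]-P[3]);xd=P[0]+P[3]-P[1]-P[2]
  return np.degrees([np.arctan2(-yd[0],yd[1]),np.arctan2(xd[1],xd[0])])
print(an(P))
ss=[s(*p,280,140,7) for p in [(68,398),(288,525),(600,212),(388,105)]]
Q=np.array([onz(S,p,.012) for p in ss]);print('bed side',Q,[np.linalg.norm(Q[i]-Q[i-1]) for i in range(4)],an(Q))
for P in(P,Q):
  c=P.mean(0); a=np.radians(an(P).mean()); x=np.array([np.cos(a),np.sin(a)]); print('center',c,'origin',c[:2]-.035*x,'yaw',a)
# grip top: top view blob, side top
print('grip', onz(T,s(318,252,325,165,6),.096), onz(S,s(388,222,280,140,7),.096))
# fence top edge ends top view
print('fence',onz(T,s(355,155,325,165,6),.03))
E
```

```text
bed top [[ 0.6621 -0.0791  0.012 ]
 [ 0.5174 -0.0374  0.012 ]
 [ 0.4338 -0.3183  0.012 ]
 [ 0.5737 -0.3653  0.012 ]] [np.float64(0.29957277434634694), np.float64(0.1505893363766414), np.float64(0.29304714372286644), np.float64(0.14755923652987765)]
[-16.8711 -17.3065]
bed side [[ 0.66   -0.0744  0.012 ]
 [ 0.5192 -0.0306  0.012 ]
 [ 0.4329 -0.3168  0.012 ]
 [ 0.5747 -0.3606  0.012 ]] [np.float64(0.29864802405077573), np.float64(0.14745033203003927), np.float64(0.29888387063777044), np.float64(0.14840105434245313)] [-16.6859 -17.2192]
center [ 0.5467 -0.2     0.012 ] origin [ 0.5133 -0.1897] yaw -0.29825604279718576
center [ 0.5467 -0.1956  0.012 ] origin [ 0.5132 -0.1854] yaw -0.29587787461754245
grip [ 0.5183 -0.1766  0.096 ] [ 0.5182 -0.1802  0.096 ]
fence [ 0.583  -0.2103  0.03  ]
```

Cross-checks: column to knob measures 114 mm (should be 115), the foot lies over slab B (the two views agree for a 30 mm height), and the bed measures 299 x 149 mm. First I rotate to the guide's yaw, rise and shut the fingers.

Request:
send_rows([
  [0, 0, 0, -0.01, -0.12],
  [0, 0, 0, -0.01, -0.12],
  [0, 0, 0, -0.01, -0.12],
  [0, 0, 0, -0.01, -0.12],
  [0, 0, 0, -0.01, -0.12],
  [0, 0, 0, -0.01, -0.12],
  [0, 0, 0, -0.01, -0.12],
  [0, 0, 0, -0.01, -0.125],
])

```text
clock: 1.15
position: [0.1747, -0.5476, 0.3112]
ee_rot: [-0.0, 0.989, -0.146, -0.0]
contact_force: [0.4, -0.1, 0.3]
width: 0.0001
```

```bash
cat >> h.py <<'E'
from scipy.spatial.transform import Rotation as Ro
def Rt(st): q=st['ee_rot']; return Ro.from_quat([q[1],q[2],q[3],q[0]]).as_matrix()
def todo(P):
    st=manip.get_state();R=Rt(st);return R.T@(np.array(P)-st['position'])
E
python3 - <<'E'
from h import *
np.set_printoptions(precision=4,suppress=True)
st=manip.get_state();print(st['clock'],st['position'],Rt(st),st['width'],st['qpos'],st['contact_force']);print(todo([.506,.212,.30]))
E
```

```text
1.15 [ 0.1747 -0.5476  0.3112] [[ 0.9574 -0.2887 -0.0001]
 [-0.2887 -0.9574  0.0008]
 [-0.0003 -0.0007 -1.    ]] 0.00014663590057014224 [-1.383   0.2432  1.3557  0.      1.5434 -1.0901] [ 0.4352 -0.0557  0.2832]
[ 0.0979 -0.8229  0.0118]
```

Request:
send_rows([
  [0, 0.006, -0.05, 0, 0],
  [0, 0.006, -0.05, 0, 0],
  [0, 0.006, -0.05, 0, 0],
  [0, 0.006, -0.05, 0, 0],
  [0, 0.006, -0.05, 0, 0],
  [0, 0.006, -0.05, 0, 0],
  [0, 0.006, -0.05, 0, 0],
  [0, 0.006, -0.05, 0, 0],
])

```text
clock: 2.15
position: [0.338, -0.1778, 0.3112]
ee_rot: [0.0, 0.989, -0.148, 0.0]
contact_force: [0.1, -0.1, -0.4]
width: -0.0002
```

Request:
send_rows([
  [0, 0.006, -0.05, 0, 0],
  [0, 0.006, -0.05, 0, 0],
  [0, 0.006, -0.05, 0, 0],
  [0, 0.006, -0.05, 0, 0],
  [0, 0.006, -0.05, 0, 0],
  [0, 0.006, -0.05, 0, 0],
  [0, 0.007, -0.04, 0, 0],
  [0, 0, 0, 0, 0],
])

```text
clock: 3.15
position: [0.479, 0.1353, 0.3104]
ee_rot: [-0.0, 0.989, -0.146, -0.001]
contact_force: [-0.3, -0.2, 0.4]
width: 0.0001
```

```bash
python3 - <<'E'
from h import *
np.set_printoptions(precision=4,suppress=True)
print(manip.get_state()['position'],todo([.506,.212,.30]))
c=manip.calibration('wrist');im=manip.get_image('wrist');cv2.imwrite('pics/w1.png',im[:,:,::-1])
for z in(.264,.1,.03): print(proj(c,[.506,.212,z]))
cv2.imwrite('pics/t1.png',manip.get_image('top')[:,:,::-1])
E
```

```text
[0.479  0.1353 0.3104] [ 0.0037 -0.0812  0.0104]
[318.8941  75.3139]
[316.1808  76.4728]
[315.6644  76.6935]
```

View pics/w1.png

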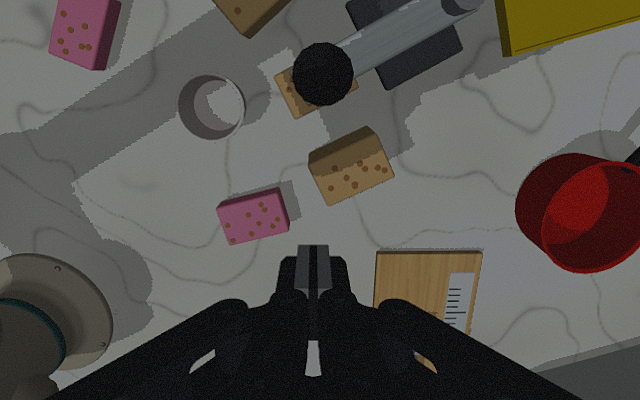

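The wrist view shows the black knob at about (323,74) over the small slab, a few px right of my predicted (319,75). I'll measure it by mask.

```bash
python3 - <<'E'
from h import *
np.set_printoptions(precision=4,suppress=True)
c=manip.calibration('wrist');im=cv2.imread('pics/w1.png')
g=cv2.cvtColor(im,cv2.COLOR_BGR2GRAY);m=(cv2.medianBlur(g,5)<38).astype(np.uint8)
n,l,s,ce=cv2.connectedComponentsWithStats(m)
for i in range(1,n):
  if s[i,4]>500: print(s[i],ce[i])
i=l[75,323];uv=ce[i];P=onz(c,uv,.264);print(P); 
a=onz(c,(s[i,0]-.5,uv[1]),.264);b=onz(c,(s[i,0]+s[i,2]-.5,uv[1]),.264);print('dia',np.linalg.norm(a-b),todo([P[0],P[1],.275]))
E
```

```text
[346   0  37  30 609] [363.0016  12.2217]
[ 375   26   87   64 2254] [418.8678  58.0364]
[ 292   43   62   63 3012] [322.3529  73.8552]
[ 515  148  125  124 9077] [582.2334 212.3311]
[   45   245   536   155 37161] [312.4651 353.5909]
[  0 298  66  70 725] [ 40.9434 322.2041]
[0.507  0.2097 0.264 ]
dia 0.031441521610579566 [ 0.0054 -0.0819  0.0356]
```

Request:
send_rows([
  [0, 0.005, -0.042, 0, 0],
  [0, 0, -0.04, 0, 0],
  [0, 0, 0, 0.02, 0],
  [0, 0, 0, 0.01, 0],
  [0, 0, 0, 0, 0],
  [0, 0, 0, 0, 0],
])

```text
clock: 4.0
position: [0.5073, 0.2094, 0.282]
ee_rot: [-0.0, 0.989, -0.149, 0.001]
contact_force: [0.1, -0.2, 0.5]
width: 0.0002
```

```bash
python3 - <<'E'
from h import *
np.set_printoptions(precision=4,suppress=True)
st=manip.get_state();print(st['clock'],st['position'],st['contact_force'])
a=manip.get_image('top');b=manip.get_image('side')
a=cv2.resize(a[160:250,210:310],None,fx=4,fy=4);b=cv2.resize(b[190:280,250:350],None,fx=4,fy=4)
cv2.imwrite('pics/ab2.png',np.hstack([a,b])[:,:,::-1])
E
```

```text
4.0 [0.5073 0.2094 0.282 ] [ 0.0955 -0.1687  0.5213]
```

View pics/ab2.png

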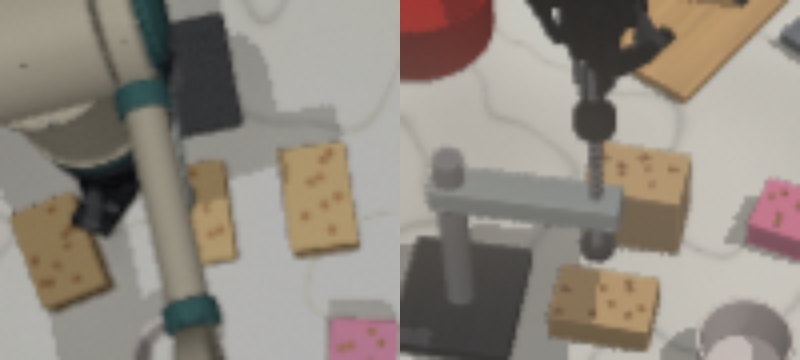

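The side view shows the shut fingertips centred above the knob (its top at crop (595,105)). Pressing down now.

Request:
send_rows([
  [0, 0, 0, 0.01, 0],
  [0, 0, 0, 0.008, 0],
  [0, 0, 0, 0.008, 0],
  [0, 0, 0, 0.008, 0],
  [0, 0, 0, 0.008, 0],
  [0, 0, 0, 0.008, 0],
  [0, 0, 0, 0.008, 0],
  [0, 0, 0, 0.008, 0],
])

```text
clock: 5.1
position: [0.507, 0.21, 0.2148]
ee_rot: [0.0, 0.989, -0.148, -0.0]
contact_force: [-1.3, -0.5, 4.0]
width: -0.0
```

Request:
send_rows([
  [0, 0, 0, 0.005, 0],
  [0, 0, 0, 0.004, 0],
  [0, 0, 0, 0.003, 0],
  [0, 0, 0, 0.002, 0],
  [0, 0, 0, 0, 0],
])

```text
clock: 5.72
position: [0.507, 0.21, 0.2012]
ee_rot: [0.0, 0.989, -0.148, -0.0]
contact_force: [-1.8, -1.6, 4.2]
width: -0.0001
```

```bash
python3 - <<'E'
from h import *
np.set_printoptions(precision=4,suppress=True)
st=manip.get_state();print(st['clock'],st['position'],st['contact_force'])
b=manip.get_image('side')
cv2.imwrite('pics/s3.png',cv2.resize(b[200:280,255:345],None,fx=8,fy=7,interpolation=cv2.INTER_CUBIC)[:,:,::-1])
E
```

```text
5.725 [0.507  0.21   0.2012] [-1.8373 -1.5831  4.2261]
```

View pics/s3.png

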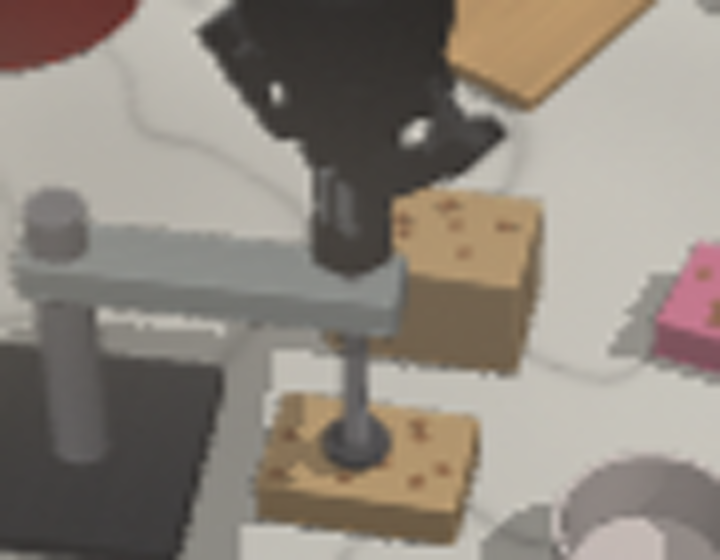

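At 63 mm of travel the push is still only 4 N, so the slab can't be the 50 or 70 mm one. The foot shows just above the slab at crop (357,440). Continuing slowly until contact.

Request:
send_rows([
  [0, 0, 0, 0.003, 0],
  [0, 0, 0, 0.003, 0],
  [0, 0, 0, 0.002, 0],
  [0, 0, 0, 0, 0],
])

```text
clock: 6.28
position: [0.5071, 0.21, 0.1933]
ee_rot: [0.0, 0.989, -0.148, 0.0]
contact_force: [-2.3, -1.1, 6.2]
width: -0.0001
```

Request:
send_rows([
  [0, 0, 0, 0.002, 0],
  [0, 0, 0, 0, 0],
  [0, 0, 0, 0, 0],
])

```text
clock: 6.65
position: [0.5071, 0.2101, 0.1918]
ee_rot: [-0.0, 0.989, -0.148, 0.0]
contact_force: [-2.8, -2.4, 7.6]
width: 0.0005
```

Request:
send_rows([
  [0, 0, 0, 0.0015, 0],
  [0, 0, 0, 0, 0],
  [0, 0, 0, 0, 0],
  [0, 0, 0, 0, 0],
])

```text
clock: 7.15
position: [0.5071, 0.2101, 0.1907]
ee_rot: [-0.0, 0.989, -0.148, 0.0]
contact_force: [-3.2, -1.6, 8.6]
width: 0.0001
```

```bash
python3 - <<'E'
from h import *
np.set_printoptions(precision=4,suppress=True)
st=manip.get_state();print(st['clock'],st['position'],st['contact_force'])
b=manip.get_image('side')
cv2.imwrite('pics/s4.png',cv2.resize(b[200:280,255:345],None,fx=8,fy=7,interpolation=cv2.INTER_CUBIC)[:,:,::-1])
E
```

```text
7.15 [0.5071 0.2101 0.1907] [-3.16   -1.5931  8.6269]
```

View pics/s4.png

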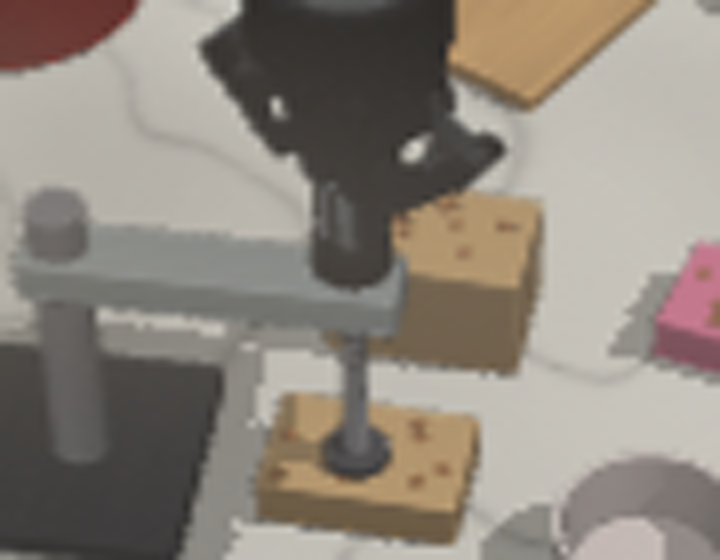

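The foot now sits on the slab top (crop (355,452)). The force rose from 4.2 to 8.6 N over the last 10 mm, and the knob top is at 191 mm with about 3 mm of cushion, so roughly 70 mm of travel and a 30 mm slab. Letting it rise.

Request:
send_rows([
  [0, 0, 0, -0.008, 0],
  [0, 0, 0, -0.012, 0],
  [0, 0, 0, -0.012, 0],
  [0, 0, 0, -0.012, 0],
  [0, 0, 0, -0.012, 0],
  [0, 0, 0, -0.012, 0],
  [0, 0, 0, -0.02, 0],
  [0, 0, 0, -0.03, 0],
])

```text
clock: 8.2
position: [0.5069, 0.2103, 0.3077]
ee_rot: [0.0, 0.989, -0.148, -0.001]
contact_force: [0.0, 0.8, 0.4]
width: -0.0002
```

```bash
python3 - <<'E'
from h import *
np.set_printoptions(precision=4,suppress=True)
st=manip.get_state();print(st['clock'],st['position'],st['contact_force'],todo([.45,-.20,.3]))
b=manip.get_image('side')
cv2.imwrite('pics/s5.png',cv2.resize(b[190:290,255:345],None,fx=6,fy=6,interpolation=cv2.INTER_CUBIC)[:,:,::-1])
E
```

```text
8.2 [0.5069 0.2103 0.3077] [0.0313 0.849  0.3764] [0.0656 0.409  0.0078]
```

View pics/s5.png

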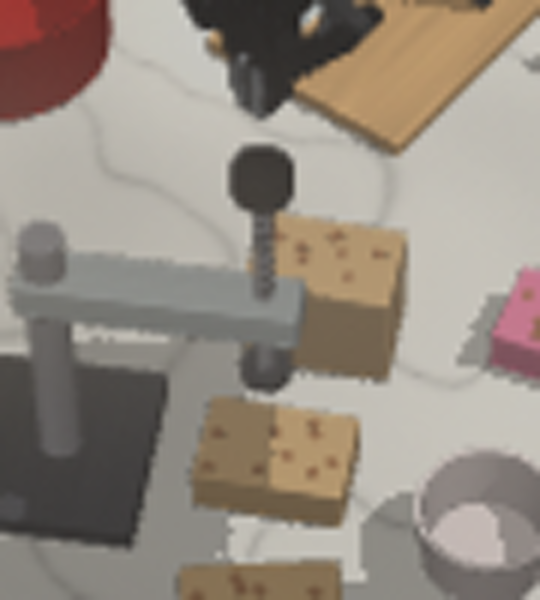

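The foot is back up (crop (265,370), just under the arm). Moving to view the grip, opening the fingers on the way.

Request:
send_rows([
  [0, 0.015, 0.054, 0, 0],
  [0, 0.015, 0.054, 0, 0],
  [0, 0.015, 0.054, 0, 0],
  [0.7, 0.015, 0.054, 0, 0],
  [0.7, 0.015, 0.054, 0, 0],
  [0.7, 0.015, 0.054, 0, 0],
  [0.7, 0.015, 0.054, 0, 0],
  [0.7, 0.015, 0.054, 0, 0],
])

```text
clock: 9.25
position: [0.4956, -0.24, 0.3078]
ee_rot: [-0.0, 0.989, -0.148, 0.001]
contact_force: [0.6, 0.0, 0.1]
width: 0.0596
```

Request:
send_rows([
  [0.7, 0, 0.02, 0, 0],
  [0.7, 0, 0, 0, 0],
  [0.7, 0, 0, 0, 0],
])

```text
clock: 9.62
position: [0.4897, -0.2557, 0.3079]
ee_rot: [-0.001, 0.989, -0.147, 0.0]
contact_force: [-0.7, 0.1, 0.4]
width: 0.0596
```

```bash
python3 - <<'E'
from h import *
np.set_printoptions(precision=4,suppress=True)
st=manip.get_state();c=manip.calibration('wrist');im=manip.get_image('wrist')
print(st['clock'],st['position'],st['width'],proj(c,[.518,-.178,.096]))
cv2.imwrite('pics/w6.png',im[:,:,::-1])
x,y=map(int,proj(c,[.518,-.178,.096]));y0=max(0,y-70);cv2.imwrite('pics/w6c.png',cv2.resize(im[y0:y0+140,x-70:x+70],None,fx=4,fy=4)[:,:,::-1]);print(x-70,y0)
E
```

```text
9.625 [ 0.4897 -0.2557  0.3079] 0.05964074868474001 [316.6174  75.1476]
246 5
```

View pics/w6.png

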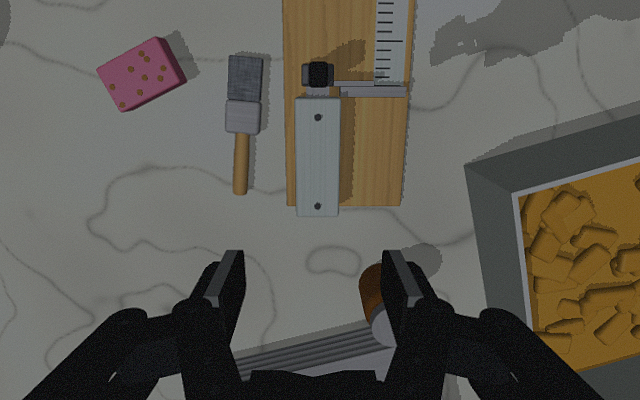

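View pics/w6c.png

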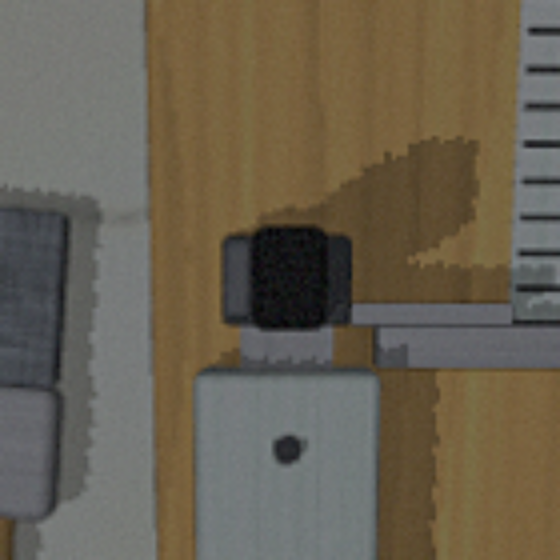

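The close crop shows the black grip block centred at (289,277), i.e. image (318,74). Its grey button is on the left, the housing is below and the scale is to the right, and the edges are upright, so the yaw is right. I'll work out the move.

```bash
python3 - <<'E'
from h import *
np.set_printoptions(precision=4,suppress=True)
c=manip.calibration('wrist')
f=lambda x,y:((x+.5)/4+246-.5,(y+.5)/4+5-.5)
P=onz(c,f(289.5,277),.096);print(P,todo([P[0],P[1],.056]))
a,b=onz(c,f(252,277),.096),onz(c,f(327,277),.096);d,e=onz(c,f(289,226),.096),onz(c,f(289,328),.096);print(np.linalg.norm(a-b),np.linalg.norm(d-e))
h1,h2=onz(c,(299.7,105),.05),onz(c,(297.5,205),.05)
s1,s2=onz(c,f(195,380),.05),onz(c,f(197,555),.05);v=s1-s2;print('yaw guide',np.arctan2(-v[0],v[1]))
# housing centre line
l=onz(c,f(196,450),.05);r=onz(c,f(378,450),.05);R=Rt(manip.get_state());print('axis off', (R.T@((l+r)/2-P))[0],np.linalg.norm(l-r), 'tool yaw',np.arctan2(R[1,0],R[0,0]))
E
```

```text
[ 0.5196 -0.1772  0.096 ] [ 0.0057 -0.0835  0.2521]
0.01783290960847353 0.02324737023345598
yaw guide -0.2990226631347492
axis off 0.00014367946688071385 0.05056215267781073 tool yaw -0.29534202026097134
```

Request:
send_rows([
  [0.7, 0.005, -0.042, 0, 0],
  [0.7, 0, -0.0415, 0, 0],
  [0.7, 0, 0, 0.05, 0],
  [0.7, 0, 0, 0.05, 0],
  [0.7, 0, 0, 0.05, 0],
  [0.7, 0, 0, 0.03, 0],
  [0.7, 0, 0, 0, 0],
  [0.7, 0, 0, 0, 0],
])

```text
clock: 10.68
position: [0.52, -0.1785, 0.1293]
ee_rot: [0.0, 0.989, -0.147, 0.001]
contact_force: [1.0, 0.2, 0.2]
width: 0.0598
```

```bash
python3 - <<'E'
from h import *
np.set_printoptions(precision=4,suppress=True)
st=manip.get_state();c=manip.calibration('wrist');im=manip.get_image('wrist')
print(st['clock'],st['position'],st['width'],todo([.5196,-.1772,.056]))
b=manip.get_image('side')
cv2.imwrite('pics/w7.png',im[:,:,::-1])
cv2.imwrite('pics/s7.png',cv2.resize(b[130:220,280:390],None,fx=6,fy=6)[:,:,::-1])
E
```

```text
10.675 [ 0.52   -0.1785  0.1293] 0.059815714225366405 [-0.0014 -0.0014  0.0737]
```

View pics/w7.png

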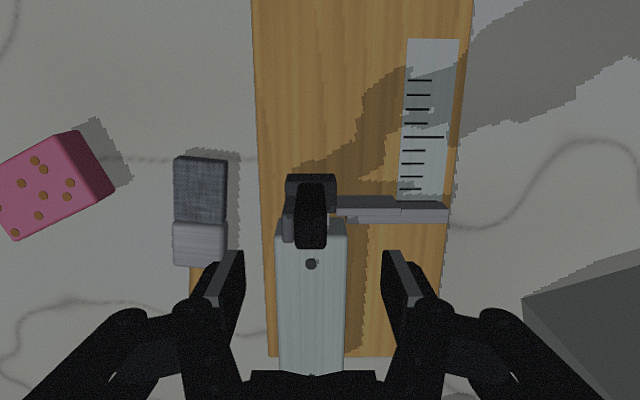

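View pics/s7.png

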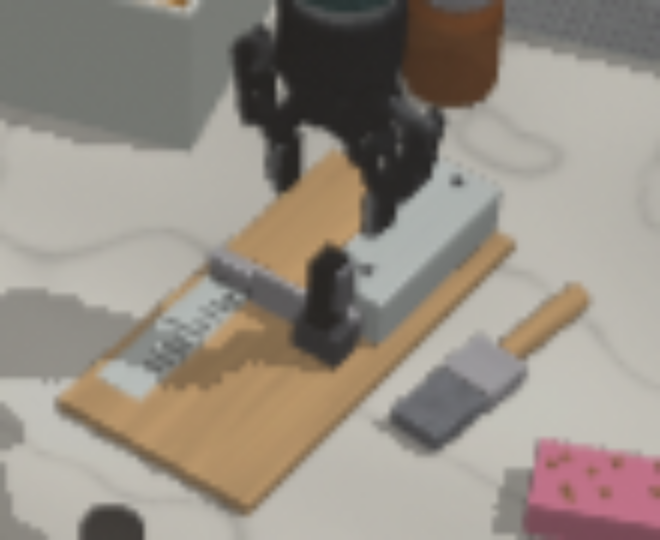

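Wrist view: the grip is at (311,215), about 1 mm left of the finger centre line (313). The side view shows both fingers clear on either side. I'll shift slightly and descend.

Request:
send_rows([
  [0.7, -0.002, -0.0015, 0.02, 0],
  [0.7, 0, 0, 0.02, 0],
  [0.7, 0, 0, 0.02, 0],
  [0.7, 0, 0, 0.013, 0],
  [0.7, 0, 0, 0, 0],
  [0.7, 0, 0, 0, 0],
])

```text
clock: 11.52
position: [0.5181, -0.1772, 0.0557]
ee_rot: [0.0, 0.989, -0.148, 0.001]
contact_force: [-0.6, -0.4, 0.1]
width: 0.0596
```

```bash
python3 - <<'E'
from h import *
np.set_printoptions(precision=4,suppress=True)
st=manip.get_state();im=manip.get_image('wrist')
print(st['clock'],st['position'],st['width'],st['contact_force'],todo([.5196,-.1772,.056]))
b=manip.get_image('side')
cv2.imwrite('pics/w8.png',im[:,:,::-1])
cv2.imwrite('pics/s8.png',cv2.resize(b[130:220,280:390],None,fx=6,fy=6)[:,:,::-1])
E
```

```text
11.525 [ 0.5181 -0.1772  0.0557] 0.059565263221833004 [-0.5911 -0.4326  0.0994] [ 0.0014 -0.0005 -0.0002]
```

View pics/w8.png

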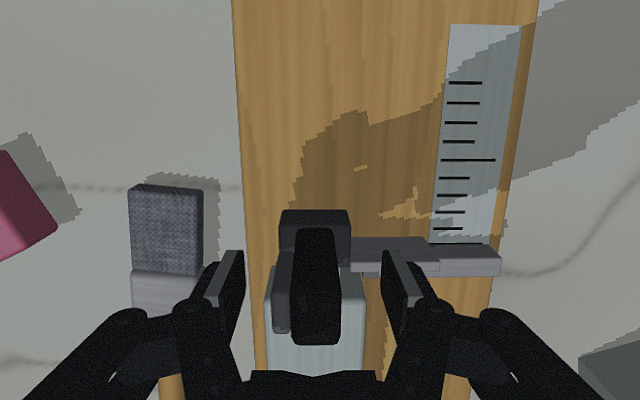

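View pics/s8.png

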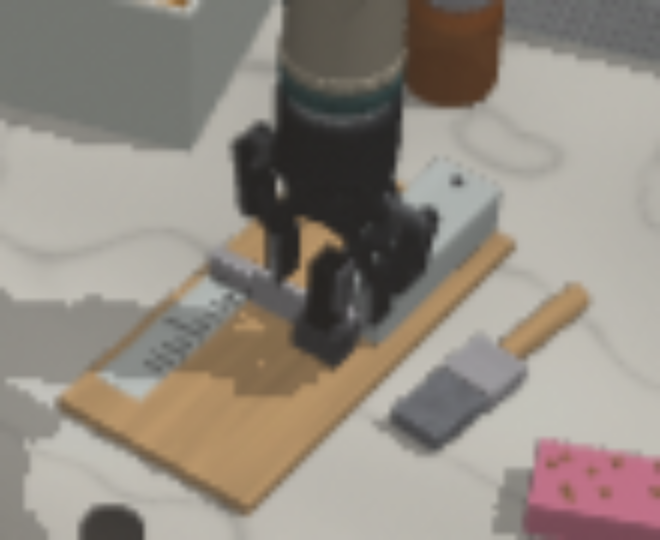

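The grip block now spans x 290–341 between the pads, with the button facing the left pad, and is centred as intended. Pinching.

Request:
send_rows([
  [0.4, 0, 0, 0, 0],
  [0.3, 0, 0, 0, 0],
  [0.2, 0, 0, 0, 0],
  [0.1, 0, 0, 0, 0],
  [0.1, 0, 0, 0, 0],
  [0.1, 0, 0, 0, 0],
], squeeze=30)

```text
clock: 12.38
position: [0.5186, -0.1772, 0.0553]
ee_rot: [0.0, 0.989, -0.148, 0.001]
contact_force: [4.4, 0.0, 2.6]
width: 0.0185
```

```bash
python3 - <<'E'
from h import *
np.set_printoptions(precision=4,suppress=True)
st=manip.get_state();c=manip.calibration('wrist');im=manip.get_image('wrist')
print(st['clock'],st['position'],st['width'],st['contact_force'])
cv2.imwrite('pics/w9.png',im[:,:,::-1])
E
```

```text
12.375 [ 0.5186 -0.1772  0.0553] 0.018520103114472174 [4.3939 0.0352 2.5852]
```

View pics/w9.png

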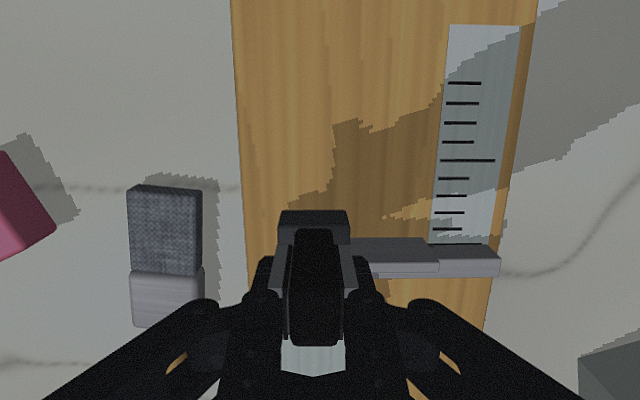

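The opening is 18.5 mm, at or below the 20 mm squeezed width, so the button is in. The stop plate is still at the zero line (plate edge at row ~243). Pulling out 30 mm.

Request:
send_rows([
  [0.1, 0.0005, -0.003, 0, 0],
  [0.1, 0, -0.005, 0, 0],
  [0.1, 0, -0.005, 0, 0],
  [0.1, 0, -0.005, 0, 0],
  [0.1, 0, -0.005, 0, 0],
  [0.1, 0, -0.005, 0, 0],
  [0.1, 0, -0.002, 0, 0],
  [0.1, 0, 0, 0, 0],
])

```text
clock: 13.42
position: [0.5273, -0.1485, 0.0553]
ee_rot: [0.0, 0.989, -0.148, 0.001]
contact_force: [3.3, -3.3, 4.4]
width: 0.0186
```

Request:
send_rows([
  [0.1, 0, 0, 0, 0],
  [0.1, 0, 0, 0, 0],
])

```text
clock: 13.68
position: [0.5272, -0.1487, 0.0553]
ee_rot: [0.0, 0.989, -0.148, 0.001]
contact_force: [4.8, -3.9, 5.4]
width: 0.0183
```

```bash
python3 - <<'E'
from h import *
np.set_printoptions(precision=4,suppress=True)
st=manip.get_state();c=manip.calibration('wrist');im=manip.get_image('wrist')
print(st['clock'],st['position'],st['width'],st['contact_force'],todo([.5186,-.1772,.0553]))
cv2.imwrite('pics/w10.png',im[:,:,::-1])
cv2.imwrite('pics/w10c.png',cv2.resize(im[150:300,340:540],None,fx=4,fy=4,interpolation=cv2.INTER_CUBIC)[:,:,::-1])
b=manip.get_image('side')
cv2.imwrite('pics/s10.png',cv2.resize(b[130:220,280:390],None,fx=6,fy=6)[:,:,::-1])
E
```

```text
13.675 [ 0.5272 -0.1487  0.0553] 0.018314824977241122 [ 4.8107 -3.9084  5.3963] [0.0001 0.0298 0.    ]
```

View pics/w10.png

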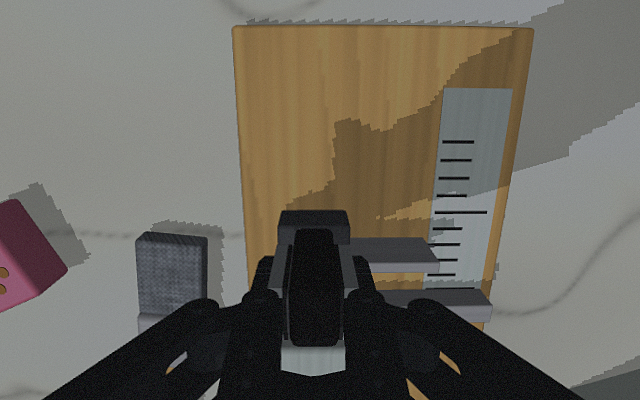

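View pics/w10c.png

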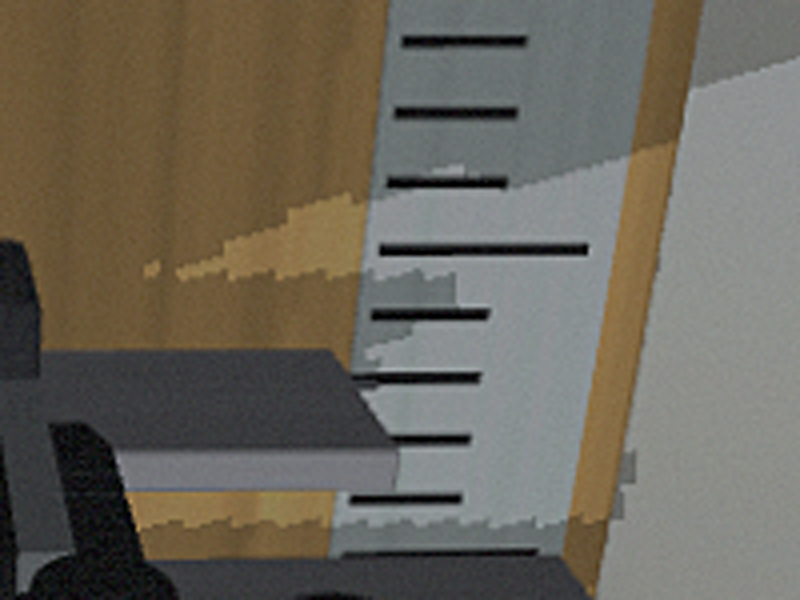

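View pics/s10.png

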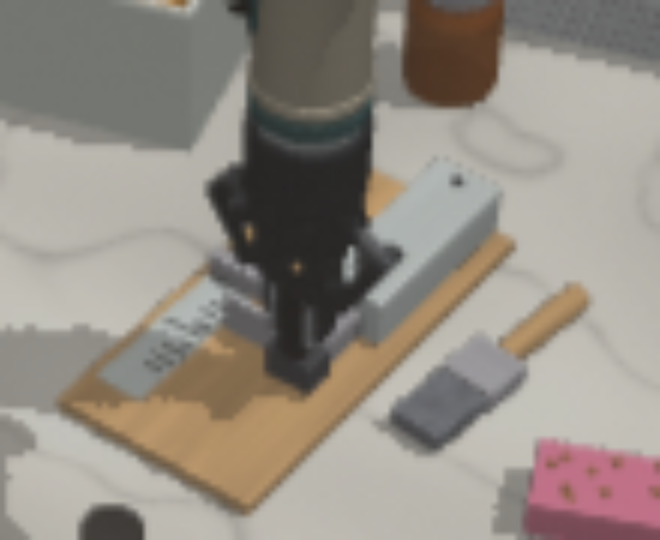

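The plate stands about 30 mm off the fence. To rule out slip, I'll compare the plate and grip pixels before and after the pull, then check the gauge and the other objects once more.

```bash
python3 - <<'E'
from h import *
np.set_printoptions(precision=4,suppress=True)
a=cv2.imread('pics/w9.png',0).astype(np.float32);b=cv2.imread('pics/w10.png',0).astype(np.float32)
A,B=a[200:240,275:355],b[200:240,275:355]
print('grip shift px',cv2.phaseCorrelate(A,B))
c=manip.calibration('wrist')
# plate top front/rear edges in z=.044, fence top edge row in z=.03, in guide y
st=manip.get_state();R=Rt(st)
f=lambda x,y:((x+.5)/4+340-.5,(y+.5)/4+150-.5)
pr=onz(c,f(250,450),.044);pf=onz(c,f(250,351),.044);fe=onz(c,f(450,558),.03)
g=-R[:,1]
print('plate rear top - fence',(pr-fe)@g,'plate thick',(pf-pr)@g)
t=manip.get_image('top');s=manip.get_image('side')
cv2.imwrite('pics/fin.png',np.hstack([cv2.resize(s[190:290,230:350],(400,333)),cv2.resize(t[150:250,200:320],(400,333))])[:,:,::-1])
print(manip.get_state()['clock'])
E
```

```text
grip shift px ((0.09485648402311853, 0.03142421114494809), 0.9461289882659912)
plate rear top - fence 0.024887783057280555 plate thick 0.013295010955565416
13.875
```

View pics/fin.png

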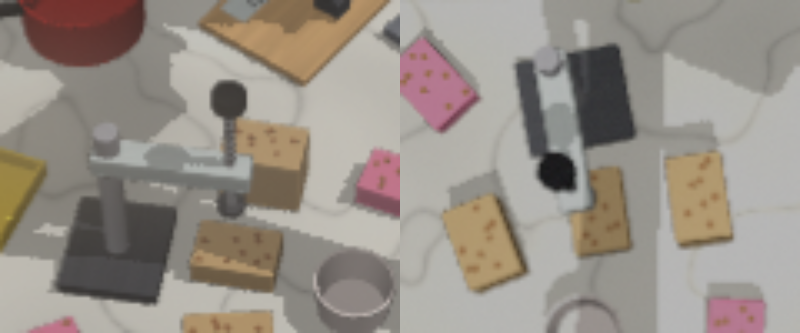

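The fence-gap figure (25 mm) disagrees with the TCP travel (29.8 mm). I think I misread the edges: the camera sits on the +y side, so the dark bands are the +y faces and the light strips are the top faces. I'll check in a crop.

```bash
python3 - <<'E'
import cv2
im=cv2.imread('pics/w10.png')
cv2.imwrite('pics/w10d.png',cv2.resize(cv2.convertScaleAbs(im[230:330,370:510],alpha=1.8),None,fx=5,fy=5,interpolation=cv2.INTER_CUBIC))
E
```

```text
(no output)
```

View pics/w10d.png

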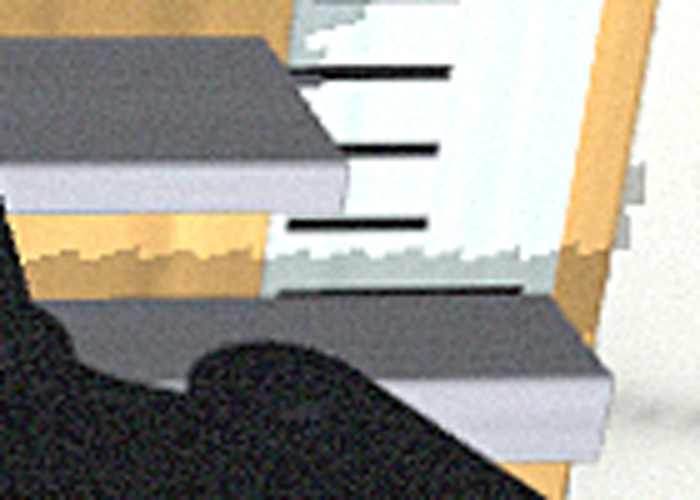

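```bash
python3 - <<'E'
from h import *
c=manip.calibration('wrist');R=Rt(manip.get_state());g=-R[:,1]
f=lambda x,y:((x+.5)/5+370-.5,(y+.5)/5+230-.5)
pr=onz(c,f(330,212),.044);pf=onz(c,f(330,162),.044);fe=onz(c,f(480,378),.03);z0=onz(c,f(400,292),.012);l1=onz(c,f(350,224),.012)
print('gap',(pr-fe)@g,'thick',(pf-pr)@g,'fence vs 0-line',(fe-z0)@g,'10mm',(l1-z0)@g)
E
```

```text
gap 0.02989389247534569 thick 0.0055923642827169495 fence vs 0-line 0.0003983216369474493 10mm 0.009574794838584503
```

The gap now measures 29.9 mm, agreeing with the 29.8 mm of TCP travel. The grip hasn't slipped (0.1 px), the foot is up and the slabs are undisturbed. Handing in.

```bash
python3 - <<'E'
from rig import manip
st=manip.get_state();print(st['clock'],st['position'],st['width'],st['contact_force'])
print(manip.sign_off())
E
```

```text
13.875 [ 0.52724938 -0.14871017  0.05529746] 0.018233193495778895 [ 3.94195204 -2.859484    5.58244995]
the job is handed in; nothing more can be done
None
```

I handed the job in at 13.9 s with the stop arm held 30 mm out, to match the 30 mm slab under the gauge. The hand-in gives no verdict.

**What I did:**
- **Gauge:** I pressed the knob with the shut fingers until the foot rested on the slab. The push was about 4 N until near the end and reached 8.6 N at about 70 mm of travel, so it is the thin slab. I then let the foot rise.
- **Stop arm:** I pinched the grip with 30 N while the arm was home, which squeezed the button in. I then pulled the arm out and held it there.

**Last checks:**
- **Gap:** the wrist camera put the gap between fence and plate at 29.9 mm, and the fingers had travelled 29.8 mm.
- **Grip:** the finger opening was 18.2 mm. That is under the nominal 20 mm squeezed width, so I took the button as fully in. The grip had not slipped in the fingers (0.1 px).
- **Surroundings:** the last pictures show the foot up and the slabs in place. The brush and jar looked undisturbed in the picture taken just after the pull. I judged all of this by eye; the bowl was outside the close-ups.

**One disagreement:** my first gap reading was 24.9 mm, because I took the plate's and fence's side faces for their top edges. The corrected reading also puts the fence edge within 0.4 mm of the scale's zero line.

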